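# Show the edge of the brass label plate

## Task

Two label plates lie flat in the lanes of the dark grey riser. With your fingertips, push the brass one along its lane towards the end of the riser where the tool holder stands on the table in its red socket, until about a third of the plate's length sticks out past that end, so that the fitter can take it by its edge. Never lift or tip it, leave it lying flat and straight in its lane, and leave the aluminium plate and everything else where they are.

Things in the scene. Friction and masses are not known exactly. Their poses are not given: they have to be found in the camera images.
- riser: Dark grey steel riser fixed on the table, 172 mm (x) by 360 mm (y); origin: centre of its underside (z = 0). Flat deck 50 mm above the table; ends (y = +-180) open, no lip. Two lanes along y, 76 mm wide, centred at x = -42 and +42, bounded by white strips at x = -83, 0 (5 mm high) and +83 (12 mm high). Turned up to 0.22 rad.
- brass_plate: Yellow brass label plate, 70 (x) by 160 (y, length) by 6 mm thick, about 0.5 kg, small dark rivet holes near its ends (look only); origin: centre of its underside. Loose and flat in one of the two lanes (either), its length along the lane; at the start at least 65 mm of bare deck lies beyond each of its ends.
- alu_plate: Silver-grey aluminium label plate of the same size and frame as the brass one, about 0.2 kg, loose in the other lane. Not to be moved.
- tool_holder: Dark steel tool holder, 115 mm high, standing in a red round socket (96 mm across) on the table about 130 mm beyond one end of the riser (the riser's +y or -y end); one loose body, origin at the centre of its underside, 1.6 kg. It marks the end to push towards. Not to be moved.
- flanges: Two stacked bright steel flanges (92 and 80 mm across, 40 mm high together), on the table about 130 mm beyond the other end of the riser; origin at the centre of the underside. Not to be moved.
- wrench: Steel wrench 170 mm long lying on the right side of the table (as the robot sees it). Not to be moved.
- oil_bottle: Blue plastic bottle with yellow cap, 54 mm across, 130 mm high, on the left of the table; origin at the centre of its underside. Not to be moved.
- bolt_jar: Clear jar 60 mm across, 75 mm high, on the left of the table; origin at the centre of its underside. Not to be moved.
- brush: Brush 160 mm long lying on the right of the table. Not to be moved.
Mind the look-alikes: they are no part of the job. What is shaped like the brass_plate but purple is not meant.

How it is judged:
By the outcome, as a careful person would: the job done as asked, in the order asked, and still so for the second after the job is handed in, with the robot touching nothing.
It also fails if it takes over 42 s, if anything falls off the work surface, if the arm or the gripper's body presses on something with over 40 N, if the wrist force passes 120 N, or if a joint passes its speed limit or range.

## Robot

A 7-joint arm with a two-finger parallel gripper is mounted at the origin on the work surface. World frame = base frame: x ahead of the robot, y to its left, z up, the work surface at z = 0. Lengths are in m, angles in rad, forces in N, time in s.
With the tool pointing down it reaches from about 0.4 to 0.85 m from the base axis. Payload 10.4 kg.
Tool frame: the origin (TCP) lies on the centre line of the jaws, within the pads' length; the fingertips stand r.tip_extent ahead of it and the grasp point (between the pads) lies 3 mm ahead of it (r.tip_extent is the distance from the TCP to the fingertips, in m); z points along the fingers, y is the direction in which the jaws open and shut (so a half turn about z gives the same grasp; the last joint's range is limited). The gripper opens to 87 mm and grips with 3 to 60 N. Pads are 19 mm wide; open, the fingers measure 117 mm over their backs; the gripper's body (75 mm by 190 mm) begins 51 mm behind the grasp point.
Start: joints at [1.109, 0.332, -0.065, 1.46, 0.022, 1.35, -0.088], TCP at [0.266, -0.566, 0.245] pointing down, gripper open.
Joint ranges: [-2.6, 2.6], [-0.5, 2.12], [-1.47, 1.34], [0.16, 2.42], [-1.27, 4.41], [0.06, 2.06], [-2.6, 2.6]. Speed limits (rad/s): [2.22, 2.22, 2.79, 2.79, 3.14, 3.14, 3.14].

## Interface

Orientations are given as a unit quaternion [x, y, z, w].
In Python, from bench import r gives the robot as it stands. The module is installed in compiled form; this text tells all that it offers.
- The arm moves only by the shell command python3 -m jog 'ROWS' [FORCE]. ROWS is JSON, a list of rows, each a list of 5 numbers: the shift along the tool's x, y, z in cm, then the turn about the tool's z in rad, then the closure, from 0 (fully open) to 1 (shut). A call has exactly 10 rows; each row shifts and turns the pose as measured when the row begins, along the tool's axes as they then stand; what a row does not reach is not made up. A row lasts 1/10 s, in which the tool goes at most 50 mm and 8.59 degrees, less where a joint would pass 70% of its speed; a pose out of reach is approached as far as the arm can. A call with a gripper value outside its range is refused whole. The fingers move at their own pace and stop on an object; FORCE is the grip in N (left out, the last holds). Time passes only in rows, so rows that do not move let the fingers close, or fill a call up. It gives the time, the measured TCP pose, the force and the opening at its end, in the units of the state.
- r.read_state(): the state, without advancing time (a new reading comes with each control period).
- r.camera(name): name is "scene" or "top" or "wrist"; returns a dict with "pixels" (384x512x3 uint8, red, green, blue), "fx", "fy", "cx", "cy" (pixels), "camera_from_world" (4x4, takes a point from world to camera coordinates). Camera axes: x right, y up, looking along -z (the intrinsics and any distortion apply to the point x, -y, -z); pixel columns grow to the right and rows downward; lengths in m; the calibration is good to about 2 mm. A picture is of the moment at which its call begins. There is no depth.
- r.close_job(): hands the job in, once; it reports no verdict.
The state is a dict: "time": time; "joint_positions": joint angles; "joint_vel": joint speeds; "joint_torque": joint torques, N m; "ee_pos": TCP position; "eef_rot": TCP orientation; "ft_force": force on the tool from outside, world axes, zero at the start; "torque": the same for the moment, N m; "width": finger opening in m.
Only numpy, scipy, OpenCV 4.12 (cv2) and the standard library are available. Lean on these libraries where they do the work, as an engineer would, in place of code of your own. Each camera call takes 0.05 s, during which the arm holds its last target. There are 200 camera calls.

## Working session

There is one attempt and no reset: what is moved stays moved. The work goes in short steps, Python scripts to look and compute and a shell command to move; the robot and the scene stay as the last step left them, time stands still between calls to the robot, and variables do not carry over. Pictures are saved under pics/ and viewed, about 8 in all and at most 12, crops included, and the job is handed in when it is done.

```bash
mkdir -p pics; cat > h.py <<'E'
import numpy as np,cv2
from bench import r
def save(n,f,crop=None,s=1):
    c=r.camera(n);p=c["pixels"][:,:,::-1]
    if crop: p=p[crop[1]:crop[3],crop[0]:crop[2]]
    cv2.imwrite(f,cv2.resize(p,None,fx=s,fy=s,interpolation=cv2.INTER_CUBIC));return c
def w(c,u,v,z):
    M=np.array(c["camera_from_world"]);R=M[:3,:3];o=-R.T@M[:3,3]
    d=R.T@np.array([(u-c["cx"])/c["fx"],-(v-c["cy"])/c["fy"],-1.]);return o+d*(z-o[2])/d[2]
E
python3 - <<'E'
from h import *
c=save("top","pics/t1.png",None,1.5);print({k:c[k] for k in c if k!="pixels"})
s=r.read_state();print(s["ee_pos"],s["eef_rot"],r.tip_extent,s["time"],s["ft_force"])
E
```

```text
{'fx': 367.9435366115107, 'fy': 367.9435366115107, 'cx': 252.59896130991822, 'cy': 191.66437607673328, 'camera_from_world': array([[-0.01637839, -0.99984971,  0.00568449,  0.00472627],
       [ 0.98342169, -0.01508192,  0.18070505, -0.51748457],
       [-0.18059216,  0.00854991,  0.98352091, -1.35599112],
       [ 0.        ,  0.        ,  0.        ,  1.        ]])}
[ 0.2654023  -0.56546031  0.24374555] [ 9.76022568e-01  2.17668178e-01 -1.62527417e-04 -6.95924419e-04] 0.022 0.05 [-0.61451932  0.02788759  0.58580494]
```

View pics/t1.png

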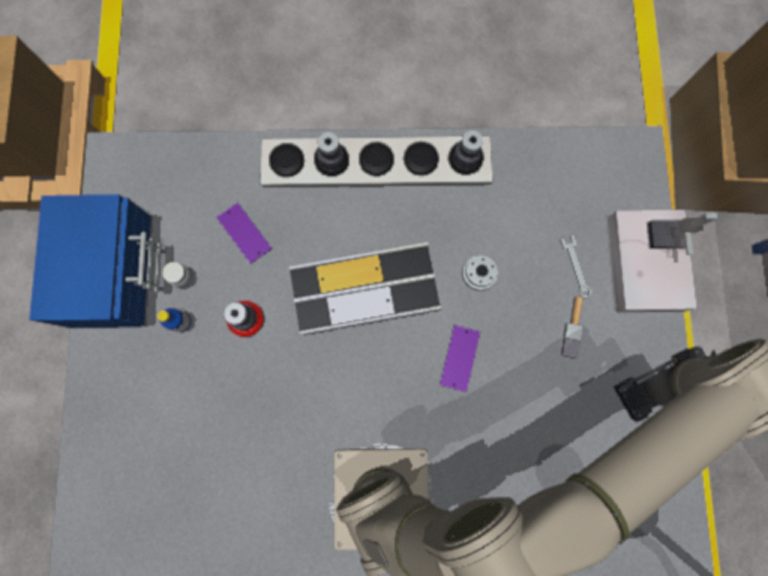

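The picture shows the brass plate at (350,273) in the far lane. The aluminium plate is at (362,305), and two purple decoys lie at (244,233) and (460,358). The holder in its red socket is at (243,318), so I push left, towards +y. An enlarged crop will confirm this.

```bash
python3 - <<'E'
from h import *
save("top","pics/t2.png",(140,150,340,240),4)
E
```

```text
(no output)
```

View pics/t2.png

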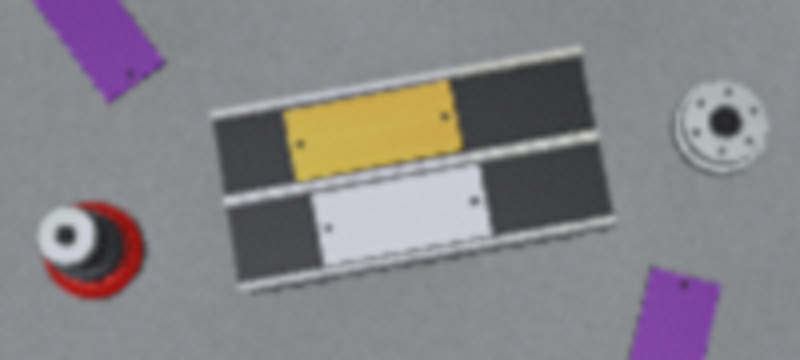

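The crop confirms the target. The brass plate's corners are at (284,111), (450,81), (462,152) and (296,181). The purple plates lie on the table and the silver plate is in the near lane.

```bash
cat > plan.py <<'E'
from h import *
from scipy.spatial.transform import Rotation as R
c=r.camera("top")
f=lambda u,v,z:w(c,140+(u+.5)/4-.5,150+(v+.5)/4-.5,z)
TL,TR,BR,BL=[f(*p,.056) for p in [(284,111),(450,81),(462,152),(296,181)]]
A,B,C,D=[f(*p,.05) for p in [(214,118),(228,195),(583,57),(598,132)]]
print("brass",TL,TR,BR,BL,"len",np.linalg.norm(TL-TR),"wid",np.linalg.norm(TL-BL))
le=(A+B)/2;re=(C+D)/2;L=np.linalg.norm(le-re);d=(le-re)/L;print("lane ends",le,re,"L",L,"d",d)
t=(TL+BL)/2;b=(TR+BR)/2;print("lead to end",(le-t)@d,"trail to start",(b-re)@d,"yaw lane",np.arctan2(d[1],d[0]),"yaw plate",np.arctan2(*(t-b)[1::-1]))
s=r.read_state();T=R.from_quat(s["eef_rot"]);m=T.as_matrix();print(m.round(3))
start=b-0.04*d;print("start",start,"need tool cm for start xy:",m.T@(np.r_[start[:2],.13]-s["ee_pos"])*100)
E
python3 plan.py
```

```text
brass [0.57371934 0.15574355 0.056     ] [ 0.60074497 -0.00297955  0.056     ] [ 0.53130984 -0.01325005  0.056     ] [0.50578597 0.14412465 0.056     ] len 0.1610074673801056 wid 0.06891982112408614
lane ends [0.53179791 0.21615831 0.05      ] [ 0.58703956 -0.13775512  0.05      ] L 0.35819877073863293 d [-0.15422066  0.98803643  0.        ]
lead to end 0.06665872583642853 trail to start 0.13132987200063007 yaw lane 1.7256349500506412 yaw plate 1.7355341449966133
[[ 0.905  0.425 -0.001]
 [ 0.425 -0.905  0.001]
 [-0.    -0.001 -1.   ]]
start [ 0.57219623 -0.04763625  0.056     ] need tool cm for start xy: [ 49.77604035 -33.83684928  11.42623881]
```

```bash
python3 -m jog '[[4,0,0,-0.13,0.75],[4,0,0,-0.13,0.75],[4,0,0,-0.13,0.75],[4,0,0,-0.13,0.75],[4,0,0,-0.13,0.75],[4,0,0,-0.13,0.75],[4,0,0,-0.13,0.75],[4,0,0,-0.13,0.75],[4,0,0,-0.13,0.75],[4,0,0,-0.13,0.75]]' 10
cat > st.py <<'E'
from h import *
from scipy.spatial.transform import Rotation as R
le=np.array([.5318,.2162,.05]);d=np.array([-.1542,.9880,0]);n=np.array([.9880,.1542,0])
s=r.read_state();m=R.from_quat(s["eef_rot"]).as_matrix();p=np.array(s["ee_pos"])
print("t",s["time"],"tool x yaw",np.arctan2(m[1,0],m[0,0]),"turn needed",-(1.7256-np.arctan2(m[1,0],m[0,0])),"tilt",m[:,2].round(4))
print("along from far end mm",(p-le)@d*1e3,"lateral",(p-le)@n*1e3,"tip z",(p[2]-r.tip_extent)*1e3,"w",s["width"],"F",np.round(s["ft_force"],2))
st=le-d*.27
print("to start (tool cm)",m.T@(np.r_[st[:2],p[2]]-p)*100)
E
python3 st.py
```

```text
time: 1.15
ee_pos: [0.4564, -0.2383, 0.2393]
eef_rot: [0.63, 0.777, -0.001, -0.004]
ft_force: [0.7, 0.8, 0.5]
width: 0.0232
t 1.15 tool x yaw 1.778877117947307 turn needed 0.05327711794730705 tilt [-0.0064  0.0033 -1.    ]
along from far end mm -437.4027375880212 lateral -144.60257319074717 tip z 217.26504686164344 w 0.023206609013014648 F [0.66 0.76 0.55]
to start (tool cm) [ 1.59493648e+01  1.53317513e+01 -1.28028523e-02]
```

```bash
python3 -m jog '[[2,2,0,0.05,0.75],[3,3,0,0,0.75],[3,3,0,0,0.75],[3,3,1,0,0.75],[3,3,2,0,0.75],[2,2,3,0,0.75],[0,0,3,0,0.75],[0,0,3,0,0.75],[0,0,0,0,0.75],[0,0,0,0,0.75]]'; python3 st.py
```

```text
time: 2.15
ee_pos: [0.59, -0.0378, 0.1157]
eef_rot: [0.645, 0.764, -0.0, -0.003]
ft_force: [0.4, -0.6, 0.8]
width: 0.0216
t 2.15 tool x yaw 1.7402983638089864 turn needed 0.01469836380898637 tilt [-0.0053  0.0041 -1.    ]
along from far end mm -259.95129599235423 lateral 18.35141369722382 tip z 93.71703111882488 w 0.02159032209703999 F [ 0.36 -0.61  0.75]
to start (tool cm) [-0.97573718 -1.84973725  0.00354452]
```

```bash
python3 -m jog '[[-0.5,-0.9,0,0.015,0.75],[-0.5,-0.9,0,0,0.75],[0,0,1,0,0.75],[0,0,1,0,0.75],[0,0,1,0,0.75],[0,0,0,0,0.75],[0,0,0,0,0.75],[0,0,0,0,0.75],[0,0,0,0,0.75],[0,0,0,0,0.75]]'; python3 st.py; python3 - <<'E'
from h import *
c=save("wrist","pics/w1.png",None,1.3)
s=save("scene","pics/s1.png",None,1.5)
E
```

```text
time: 3.15
ee_pos: [0.5745, -0.0535, 0.0883]
eef_rot: [0.652, 0.758, 0.001, -0.0]
ft_force: [-1.0, -0.3, 0.5]
width: 0.0217
t 3.15 tool x yaw 1.7210745424366816 turn needed -0.004525457563318458 tilt [ 0.0012  0.0022 -1.    ]
along from far end mm -273.0245888461013 lateral 0.5988764344913439 tip z 66.34640139639669 w 0.021722342670623108 F [-1.02 -0.33  0.52]
to start (tool cm) [ 0.30431054 -0.06127478  0.00051994]
```

View pics/w1.png

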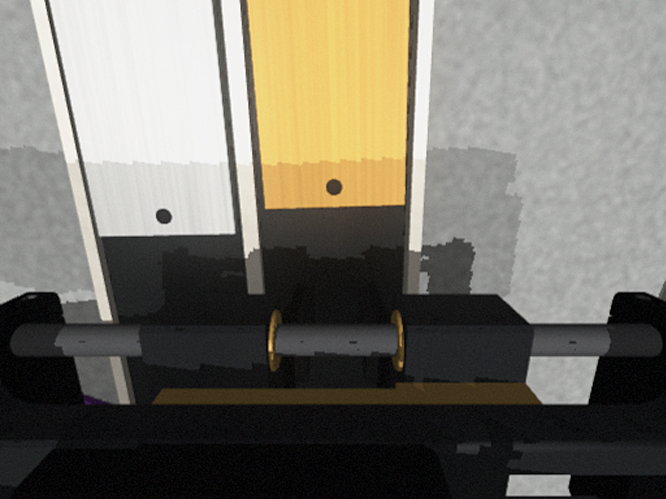

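View pics/s1.png

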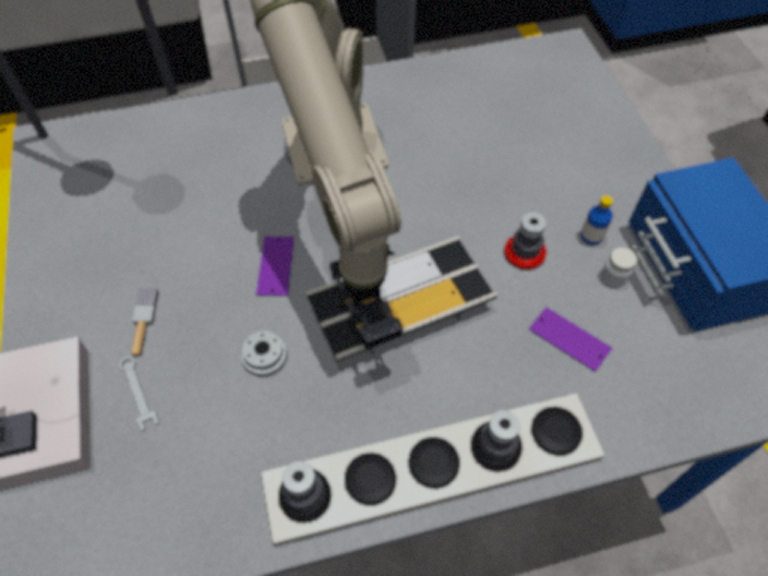

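The wrist view shows the fingers centred on the lane at column ~336, and the brass trailing edge at row ~207, square to them. The scene view agrees. Next I lower the tips to about 2 mm above the deck.

```bash
python3 -m jog '[[0,0,0.5,0,0.75],[0,0,0.5,0,0.75],[0,0,0.3,0,0.75],[0,0,0,0,0.75],[0,0,0,0,0.75],[0,0,0,0,0.75],[0,0,0,0,0.75],[0,0,0,0,0.75],[0,0,0,0,0.75],[0,0,0,0,0.75]]'; python3 st.py
```

```text
time: 4.25
ee_pos: [0.5746, -0.0536, 0.0744]
eef_rot: [0.652, 0.758, 0.001, -0.0]
ft_force: [0.1, 0.5, -0.4]
width: 0.0215
t 4.25 tool x yaw 1.7209576573305574 turn needed -0.004642342669442634 tilt [ 0.0016  0.002  -1.    ]
along from far end mm -273.1410333809753 lateral 0.6982066547376414 tip z 52.41401831098864 w 0.02153679949492512 F [ 0.09  0.47 -0.45]
to start (tool cm) [ 0.31590198 -0.07129799  0.00041327]
```

```bash
python3 -m jog '[[1,0,0,0,0.75],[1,0,0,0,0.75],[0.7,0,0,0,0.75],[0.6,0,0,0,0.75],[0.6,0,0,0,0.75],[0.6,0,0,0,0.75],[0.6,0,0,0,0.75],[0.6,0,0,0,0.75],[0.6,0,0,0,0.75],[0,0,0,0,0.75]]'; python3 st.py;  python3 - <<'E'
from h import *
save("wrist","pics/w2.png",None,1.3)
E
```

```text
time: 5.25
ee_pos: [0.5642, 0.0127, 0.0745]
eef_rot: [0.652, 0.758, 0.0, 0.001]
ft_force: [-0.1, -0.3, -0.7]
width: 0.0215
t 5.25 tool x yaw 1.7203367977182034 turn needed -0.005263202281796664 tilt [ 1.5e-03 -7.0e-04 -1.0e+00]
along from far end mm -206.0490731589874 lateral 0.6038197611806467 tip z 52.527606804358385 w 0.02150861189622337 F [-0.13 -0.32 -0.73]
to start (tool cm) [-6.39345472e+00 -2.66138423e-02  5.65775031e-03]
```

View pics/w2.png

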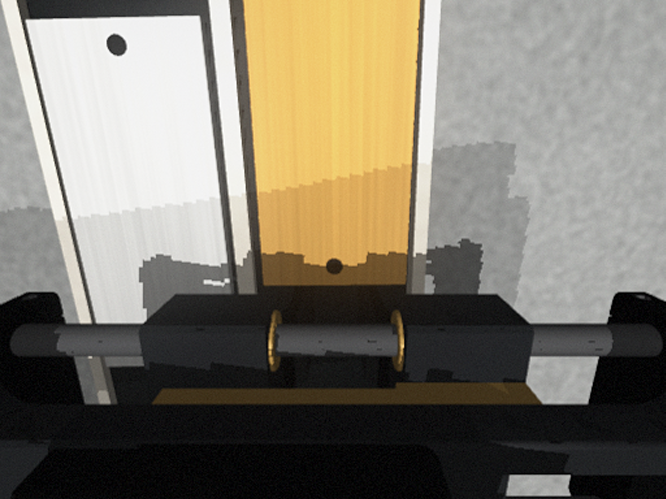

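The plate is still straight in its lane, with its trailing edge at row 287. I'll check its progress in the top camera by colour.

```bash
cat > br.py <<'E'
from h import *
c=save("top","pics/top_last.png",(140,150,340,240),4)
p=c["pixels"].astype(int);mk=((p[...,0]-p[...,2]>70)&(p[...,1]-p[...,2]>40)&(p[...,0]>110)).astype(np.uint8)
mk[:150]=0;mk[240:]=0;mk[:,:130]=0;mk[:,300:]=0
ct=max(cv2.findContours(mk,0,1)[0],key=cv2.contourArea)
le=np.array([.5318,.2162,.05]);d=np.array([-.1542,.9880,0]);n=np.array([.9880,.1542,0])
q=np.array([w(c,u,v,.056) for u,v in ct[:,0]])-le
a=q@d*1e3;b=q@n*1e3
print("along",a.min(),a.max(),"lat",b.min(),b.max(),cv2.minAreaRect((np.c_[a,b]).astype(np.float32)))
E
python3 br.py
```

```text
along -170.43406302264114 -36.388678796021956 lat -33.27042496002194 35.22416133954411 ((-103.41301727294922, 0.9824447631835938), (134.0492706298828, 68.4900131225586), 0.00835016556084156)
```

```bash
python3 -m jog '[[0.8,0,0,0,0.75],[0.9,0,0,0,0.75],[0.9,0,0,0,0.75],[0.9,0,0,0,0.75],[0.9,0,0,0,0.75],[0.9,0,0,0,0.75],[0.9,0,0,0,0.75],[0.9,0,0,0,0.75],[0.5,0,0,0,0.75],[0,0,0,0,0.75]]'; python3 st.py;  python3 br.py
```

```text
time: 6.35
ee_pos: [0.5518, 0.0932, 0.0744]
eef_rot: [0.653, 0.758, -0.0, 0.001]
ft_force: [0.3, -3.5, 1.2]
width: 0.022
t 6.35 tool x yaw 1.7195793754586584 turn needed -0.006020624541341668 tilt [ 0.0012 -0.0023 -1.    ]
along from far end mm -124.65832376396266 lateral 0.8220931033763896 tip z 52.42545161513538 w 0.02198481423157809 F [ 0.27 -3.55  1.23]
to start (tool cm) [-1.45328103e+01  5.54780648e-03  3.51319141e-02]
along -85.18821938276307 44.25752793591217 lat -33.69071407807435 34.600987606688925 ((-20.465415954589844, 0.454833984375), (129.45504760742188, 68.28274536132812), 0.009300507605075836)
```

View pics/top_last.png

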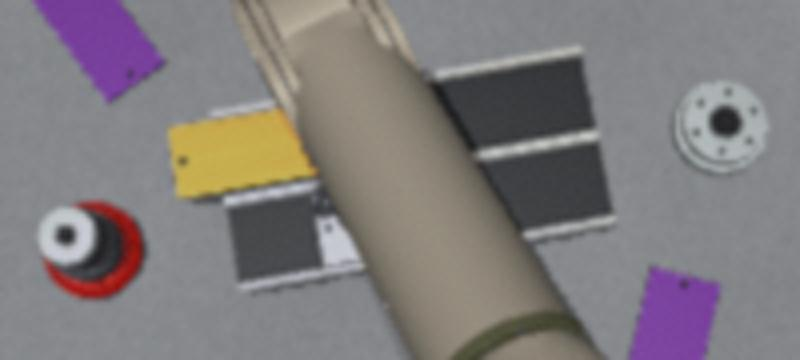

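The plate's leading edge is at (169,128)–(179,198), about 45 mm past the end by pixel and finger position. It lies straight and clear of the holder. About 8 mm remains.

```bash
python3 -m jog '[[0.3,0,0,0,0.75],[0.3,0,0,0,0.75],[0.2,0,0,0,0.75],[0,0,0,0,0.75],[0,0,0,0,0.75],[0,0,0,0,0.75],[0,0,0,0,0.75],[0,0,0,0,0.75],[0,0,0,0,0.75],[0,0,0,0,0.75]]'; python3 st.py;  python3 br.py
```

```text
time: 7.4
ee_pos: [0.5508, 0.0997, 0.0743]
eef_rot: [0.654, 0.757, -0.001, 0.001]
ft_force: [0.3, -4.1, 1.8]
width: 0.0218
t 7.4 tool x yaw 1.7168421950361696 turn needed -0.008757804963830385 tilt [ 8.0e-04 -2.8e-03 -1.0e+00]
along from far end mm -118.0305004876902 lateral 0.8552513460674653 tip z 52.33181025706109 w 0.021762572033068868 F [ 0.3  -4.08  1.78]
to start (tool cm) [-15.19552945   0.04784089   0.04463   ]
along -77.72961083672755 50.62741660086781 lat -34.197185369156685 34.600987606688925 ((-13.405540466308594, 0.41439056396484375), (68.71985626220703, 128.20977783203125), 89.55276489257812)
```

The overhang is now about 51–52 mm against a target of 53, which is good. I back off along the lane, then lift.

```bash
python3 -m jog '[[-0.5,0,0,0,0.75],[-1,0,0,0,0.75],[-1.5,0,0,0,0.75],[-1,0,0,0,0.75],[0,0,-2,0,0.75],[0,0,-3,0,0.75],[0,0,-4,0,0.75],[0,0,-4,0,0.75],[0,0,-3,0,0.75],[0,0,0,0,0.75]]' && python3 -m jog '[[-4,0,0,0,0.75],[-4,0,0,0,0.75],[-4,0,0,0,0.75],[-4,0,0,0,0.75],[-4,0,0,0,0.75],[-4,0,0,0,0.75],[-4,0,0,0,0.75],[-4,0,0,0,0.75],[0,0,0,0,0.75],[0,0,0,0,0.75]]'; python3 st.py; python3 br.py
```

```text
time: 8.45
ee_pos: [0.5569, 0.0519, 0.2391]
eef_rot: [0.655, 0.755, -0.0, -0.001]
ft_force: [0.9, -0.2, -1.1]
width: 0.0218
time: 9.45
ee_pos: [0.5998, -0.285, 0.2325]
eef_rot: [0.656, 0.754, -0.001, -0.002]
ft_force: [0.2, -0.1, 0.3]
width: 0.0216
t 9.45 tool x yaw 1.7093293562526657 turn needed -0.016270643747334335 tilt [-0.0049  0.0018 -1.    ]
along from far end mm -505.6333921566758 lateral -10.076072903878748 tip z 210.51350791020462 w 0.02160780903270303 F [ 0.25 -0.1   0.29]
to start (tool cm) [23.57959265  0.62387868  0.05588501]
along -107.4514678361826 50.62741660086781 lat -34.197185369156685 35.23091523922768 ((-28.37563705444336, 0.5049819946289062), (68.87520599365234, 158.0756072998047), 89.67864990234375)
```

View pics/top_last.png

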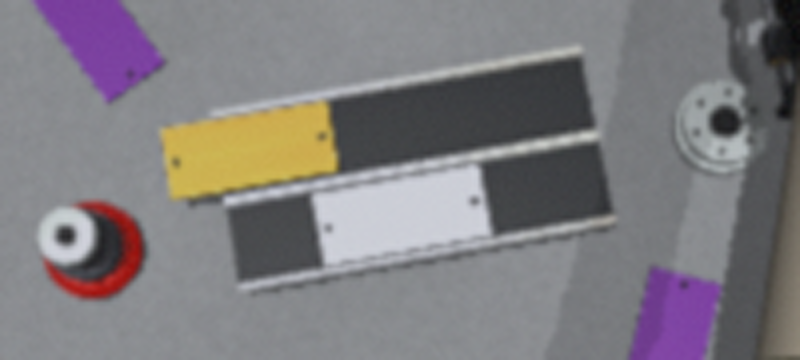

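The brass plate now spans (161,128) to (337,170), straight in its lane with about 52 mm overhanging. The aluminium plate, holder and flanges are at their original pixels, and the arm is clear.

```bash
python3 -c "
from bench import r
r.close_job()"
```

```text
the job is handed in; nothing more can be done
```

I pushed the brass plate about 120 mm along its lane towards the tool holder, with the fingers partly open and about 2 mm above the deck. I then backed off, lifted clear and handed the job in at about 9.5 s.

- **Overhang:** my last top-camera check put it at about 51–52 mm of 160 mm, or roughly 32%. The finger position agreed to within about 2 mm.
- **Lie:** the plate looks flat and is straight in its lane to within about 0.006 rad, with its centre within about 1 mm of the lane's centre line.
- **Other objects:** the aluminium plate, holder, flanges and nearby purple plates were at their original pixels. I did not look again at the wrench, brush, bottle and jar, but the arm did not go near the table there.
- **Force:** the wrist readings I took during the push were at most about 5 N. No check failed or disagreed.

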